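Hang the snap gauge on the spring-balanced arm

ROBOT

A 6-joint arm with a two-finger parallel gripper is mounted at the origin on the work surface. World frame = base frame: x ahead of the robot, y to its left, z up, the work surface at z = 0. Lengths are in m, angles in rad, forces in N, time in s.
With the tool pointing down it reaches from about 0.375 to 0.975 m from the base axis. Payload 3.8 kg.
Tool frame: the origin (TCP) lies midway between the tips of the shut fingers; the grasp point (between the pads) lies 19 mm behind it; z points along the fingers, y is the line along which they close (so a half turn about z gives the same grasp; the last joint's range is limited). The gripper opens to 85 mm and grips with 20 to 120 N. Pads are 22 mm wide; open, the fingers measure 114 mm over their backs; the gripper's body (76 mm by 85 mm) begins 54 mm behind the grasp point. The pads swing forward as they close: fully open they stand 13 mm farther back than shut.
Start: joints at [1.187, 0.264, 1.604, -0, 1.274, -0.037], TCP at [0.229, 0.635, 0.231] pointing down, gripper open.
Joint ranges: [-2.63, 2.63], [-0.94, 2.18], [0.31, 2.57], [-1.31, 4.45], [0, 2.66], [-2.55, 2.55]. Speed limits (rad/s): [2.57, 2.57, 3.14, 3.14, 3.14, 3.14].

INTERFACE

Orientations are given as a rotation vector (axis times angle).
In Python, from workcell import bot gives the robot as it stands.
- The arm moves only by the tool servo_tool, never from a script. Its argument "series" is a list of rows, each a list of 7 numbers: the shift along the world's x, y, z in units of 0.15 m (1.0 is 0.15 m), then the turn, a rotation vector about the world's x, y, z in units of 180 degrees (1.0 is 180 degrees), then the closure, from 0 (fully open) to 1 (shut). A call has 1 to 20 rows; each row is the pose to reach, as a shift and turn from the pose commanded when the call began, turning the shorter way round; what a row does not reach only later rows make up. A row lasts 1/10 s, in which the tool goes at most 50 mm and 8.59 degrees, less where a joint would pass 70% of its speed; a pose out of reach is approached as far as the arm can. A call with a number of a shift or a turn outside -1 to 1 is refused whole. A call with a gripper value outside its range is refused whole. The fingers move at their own pace and stop on an object; "newtons" is the grip in N (left out, the last holds). Time passes only in rows, so rows that repeat a pose let the fingers close. It gives the time, the measured TCP pose, the force, the opening and the grip force at its end, in the units of the state.
- bot.read_state(): the state, without advancing time (a new reading comes with each control period).
- bot.read_camera(name): name is "side" or "top" or "wrist"; returns the picture (480x640x3 uint8, red, green, blue); there is no depth.
- bot.camera_info(name): a dict with "vertical_fov" (degrees; the focal length in pixels is half the picture's height over the tangent of half this angle, whatever the lens; pixels are square), "cx", "cy" (the principal point, pixels), "R" (3x3) and "t" (3): a world point X has camera coordinates R X + t. Camera axes: x right, y down, z forward; pixel columns grow to the right and rows downward; lengths in m; the calibration is good to about 2 mm. The wrist camera is an equidistant fisheye: a pixel r from the principal point sees the ray r / f radians off the axis. A picture is of the moment at which its call begins: read the wrist's pose just before it. camera_info takes no time and is no camera call; for the wrist camera it gives the pose at the moment of the call.
- bot.finish_job(): hands the job in; it is judged then, once.
Trained networks look in the newest picture that a camera, given by its name, has taken for a name from the list of things; names that differ only in an ending like _2 or _b are one class to them, and where a whole thing is asked for, a point or a joint stands for the part that bears it (a point fixed in the world has none). Each returns a list of dicts, best first, with "score" (0 to 1); they miss things now and then, are a little off and sometimes report something else, mostly with a low value. They report only what shows in the picture. A call takes as long as a camera call. They do not tell look-alikes from the thing itself.
- bot.recognise(target, camera): "box" ([left, top, right, bottom] as shares, 0 to 1, of the picture: columns of its width, rows of its height, round what is visible of it).
- bot.trace(target, camera): "mask" (480x640 bool, what is visible of it) and "box" ([left, top, right, bottom] as shares, 0 to 1, of the picture: columns of its width, rows of its height, round what is visible of it).
- bot.mark_of(target, camera): "at" ([row, column] as shares, 0 to 1, of the picture: columns of its width, rows of its height: a listed point, or the origin of a listed thing).
The state is a dict: "time": time; "q": joint angles; "joint_vel": joint speeds; "joint_torque": joint torques, N m; "tool_pos": TCP position; "tcp_rot": TCP orientation; "wrist_force": force on the tool from outside, world axes, zero at the start; "torque": the same for the moment, N m; "width": opening from 0.0 (shut) to 1.0 (fully open); "grip_force": force on a finger pad.
Only numpy, scipy, OpenCV 4.12 (cv2) and the standard library are available. Lean on these libraries where they do the work, as an engineer would, in place of code of your own. Each camera call takes 0.05 s, during which the arm holds its last target. There are 200 camera calls.

TASK

Take the orange-gripped snap gauge out of its stand and hang it by its window on the hook of the spring-balanced arm. The arm sinks under the weight: go down with it gently and let go only once the spring carries the whole gauge, so that the arm neither drops, springs up nor bounces. Leave the gauge hanging still on the hook and leave everything else where it is.

Things in the scene. Friction and masses are not known exactly. Their poses are not given: they have to be found in the camera images.
- gauge: Snap gauge to hang: upright steel C-frame plate 14 mm thick (x), 82 mm wide (y), 174 mm tall (z), with an ORANGE plastic grip tab on top. Origin: centre of its underside. Same either way round. A window goes through it along x (see gauge_eye); below that are the frame and two jaws that stand in the stand's slot. Weighs 0.37 to 0.96 kg, differing from run to run.
- gauge_eye (a point): Middle of the flat upper edge of the orange gauge's hanging window, 104 mm above its origin: the edge that hangs on the hook. The window is 44 mm wide (y) and 54 mm tall (50 to 104 mm above the origin); a 12 mm steel bar lies between it and the tab.
- gauge_grip (a point): Best point to pinch the orange tab from above, across its 14 mm thickness (x): 150 mm above the gauge's origin, 46 mm above gauge_eye. The tab is 44 mm wide (y) and runs from 116 to 174 mm above the origin.
- spare: A second snap gauge of the same shape and size, with a BLUE tab, in the other stand. Not needed: leave it alone.
- stand_a: Stand of the orange gauge: grey block 64 x 118 x 34 mm, fixed, origin at the centre of its underside; a slot 17.5 x 85.5 mm, 20 mm deep, in its top holds the gauge's foot upright. The two stands may trade places.
- stand_b: Stand of the blue gauge, the same.
- balancer: Fixed spring-balancer stand: origin on the table about under the hook. 265 mm to its +x stands a column on a steel base 130 x 130 x 14 mm, with the arm's pivot 190 mm above the table (0.62 rad from its upper to its lower stop); the arm points from there to its -x. Yaw varies by up to 0.35 rad.
- hook: Hook on the balancer's arm; two parallel links keep it level as it sinks. Origin: middle of the flat top of its steel strip, 261 mm above the table when raised. x: level, from the hook's tip towards the column; z up. The strip is 14 mm wide (y), 8 mm thick, free for 45 mm (x from -23 to +22 mm) between the red tip and a black collar plate (30 mm wide, 10 mm above the strip).
- collar (a point): Top middle of the black collar plate at the column end of the hook's strip. How the arm moves: unloaded it rests on its upper stop, its links sloping up 0.28 rad to the hook. Preloaded spring, light damping: it stays up to about 1.7 N at the hook, then the hook sinks about 13 mm per newton. The whole gauge brings it 25 to 105 mm down, by weight; let go above or below that balance, it bounces.
- hook_tip (a point): Top of the hook's red upturned end, 30 mm to -x of the hook origin, 20 mm above the strip; 14 mm wide, 6 mm thick. The gauge's window goes over it from outside, in the hook origin's +x direction, and the gauge then rests between tip and collar.
- ring_master: Bystander: dark steel master ring, 84 mm across, 24 mm high; origin under its centre.
- plug: Bystander: plug gauge lying down, green handle, 110 mm long, 28 mm thick; origin on the table below the handle's middle.
- vblock: Bystander: dark steel V-block 60 x 50 x 40 mm; origin under its centre.
- wrench: Bystander: steel wrench lying on the bench; origin under its middle.
- jar: Bystander: jar with a red lid, 60 mm across, 80 mm high; origin under its centre.
Not all that is in view belongs to the job. What is shaped like the gauge but red or turquoise is not meant. Leave any brown look-alike of the stand_a alone.

How it is judged:
By the outcome, as a careful person would: the job done as asked, in the order asked, and still so for the second after the job is handed in, with the robot touching nothing.
It also fails if it takes over 64 s, if anything falls off the work surface, if the arm or the gripper's body presses on something with over 40 N, if the wrist force passes 120 N, or if a joint passes its speed limit or range.

## Working session

There is one attempt and no reset: what is moved stays moved. The work goes in short steps, Python scripts to look and compute and a tool call to move; the robot and the scene stay as the last step left them, time stands still between calls to the robot, and variables do not carry over. Pictures are saved under pics/ and viewed, at most 10 in all, crops included, and the job is handed in when it is done.

Besides the shell and the picture viewer there is one more tool, called after "Request:" as name([rows], argument=value, ...), one row to a line, values as JSON. servo_tool: Moves the arm, as the interface text tells. Shifts and turns lie within -1 to 1; 1 stands for 0.15 m of shift or 180 degrees of turn. Its arguments: {"type":"object","properties":{"series":{"type":"array","items":{"type":"array","items":{"type":"number"}}},"newtons":{"type":"number"}},"required":["series"]}

```bash
ls; mkdir -p pics
cat > h.py <<'E'
import numpy as np, cv2
from workcell import bot
def cam(n):
    i=bot.camera_info(n); f=240/np.tan(np.radians(i['vertical_fov'])/2)
    return f,i['cx'],i['cy'],np.array(i['R']),np.array(i['t'])
def ray(n,px,c=None):
    f,cx,cy,R,t=c or cam(n); u=np.array([px[0]-cx,px[1]-cy])
    if n=='wrist':
        r=np.hypot(*u); th=r/f; d=np.array([*(u/max(r,1e-9)*np.sin(th)),np.cos(th)])
    else: d=np.array([*(u/f),1.]); d/=np.linalg.norm(d)
    return -R.T@t, R.T@d
def proj(n,X,c=None):
    f,cx,cy,R,t=c or cam(n); p=R@np.array(X)+t
    if n=='wrist':
        r=np.hypot(p[0],p[1]); th=np.arctan2(r,p[2]); return np.array([cx,cy])+f*th*p[:2]/r
    return np.array([cx,cy])+f*p[:2]/p[2]
def tri(rays):
    A=0;b=0
    for o,d in rays:
        P=np.eye(3)-np.outer(d,d);A=A+P;b=b+P@o
    X=np.linalg.solve(A,b)
    return X,[float(np.linalg.norm((np.eye(3)-np.outer(d,d))@(X-o))) for o,d in rays]
def atz(r,z): return r[0]+r[1]*(z-r[0][2])/r[1][2]
def save(im,name): cv2.imwrite('pics/'+name,cv2.cvtColor(im,cv2.COLOR_RGB2BGR))
E
python3 - <<'E'
from h import *
print({k:np.round(v,3) for k,v in bot.read_state().items()})
for n in ['side','top','wrist']:
    im=bot.read_camera(n); save(im,n+'0.png'); np.save(n+'0.npy',im)
    c=cam(n); print(n,np.round(c[0]),np.round(-c[3].T@c[4],3),np.round(c[3][2],2))
    for t in ['gauge','gauge_eye','gauge_grip','stand_a','hook','hook_tip','collar','balancer']:
        print(t,[(np.round(np.array(m['at'])[::-1]*[640,480],1).tolist(),round(m['score'],2)) for m in bot.mark_of(t,n)])
E
```

```text
pics
{'time': np.float64(0.0), 'q': array([ 1.187,  0.265,  1.605, -0.   ,  1.274, -0.037]), 'joint_vel': array([-0.001,  0.   , -0.003,  0.001, -0.   ,  0.001]), 'joint_torque': array([-1.0000e-03, -5.1512e+01, -3.6730e+01, -0.0000e+00,  1.3000e-02,
        0.0000e+00]), 'tool_pos': array([0.229, 0.634, 0.23 ]), 'tcp_rot': array([-0.542, -3.094,  0.004]), 'wrist_force': array([-0.357, -0.563,  0.002]), 'torque': array([-0.017, -0.019,  0.012]), 'grip_force': np.float64(0.0), 'width': np.float64(0.997)}
side 454.0 [ 0.331 -0.654  0.82 ] [ 0.22  0.67 -0.7 ]
gauge [([316.9, 327.5], 0.95), ([249.5, 332.2], 0.94), ([270.3, 377.6], 0.71)]
gauge_eye [([246.3, 304.4], 0.79), ([311.4, 298.5], 0.71)]
gauge_grip [([238.1, 289.5], 0.85), ([372.7, 420.2], 0.73), ([267.5, 331.9], 0.64), ([313.3, 284.4], 0.56)]
stand_a [([330.7, 267.4], 0.81), ([310.1, 331.5], 0.73)]
hook [([286.6, 146.5], 0.93)]
hook_tip [([278.3, 144.2], 0.98)]
collar [([301.4, 143.8], 0.82)]
balancer []
top 452.0 [ 0.304 -0.032  1.336] [ 0.18  0.02 -0.98]
gauge [([360.5, 265.1], 0.89), ([386.0, 304.5], 0.75), ([343.6, 309.4], 0.52), ([427.7, 247.8], 0.5), ([358.2, 261.9], 0.3)]
gauge_eye [([344.8, 308.1], 0.75), ([365.3, 258.8], 0.7), ([391.2, 302.8], 0.57)]
gauge_grip [([362.8, 257.9], 0.91), ([344.8, 304.1], 0.44)]
stand_a [([358.8, 260.1], 0.91), ([308.3, 232.8], 0.8), ([431.2, 249.3], 0.72)]
hook [([237.0, 231.1], 0.77)]
hook_tip [([241.5, 245.1], 0.72)]
collar [([238.2, 222.5], 0.81)]
balancer [([362.3, 256.5], 0.63)]
wrist 372.0 [0.161 0.661 0.374] [ 0.27 -0.1  -0.96]
gauge [([17.4, 457.8], 0.49)]
gauge_eye []
gauge_grip []
stand_a [([21.1, 454.6], 0.73)]
hook []
hook_tip []
collar []
balancer []
```

View pics/side0.png

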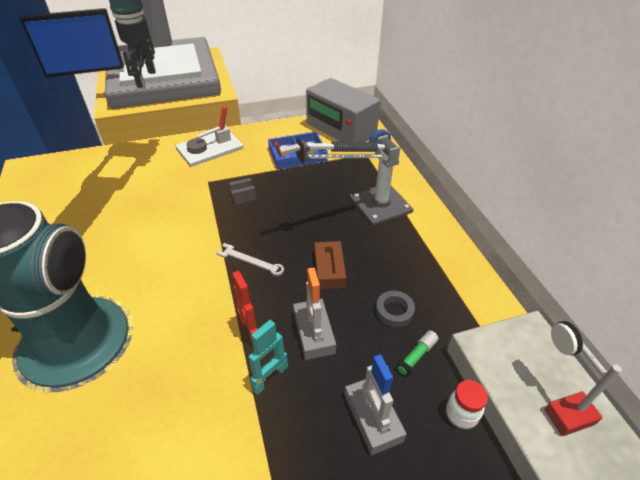

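View pics/top0.png

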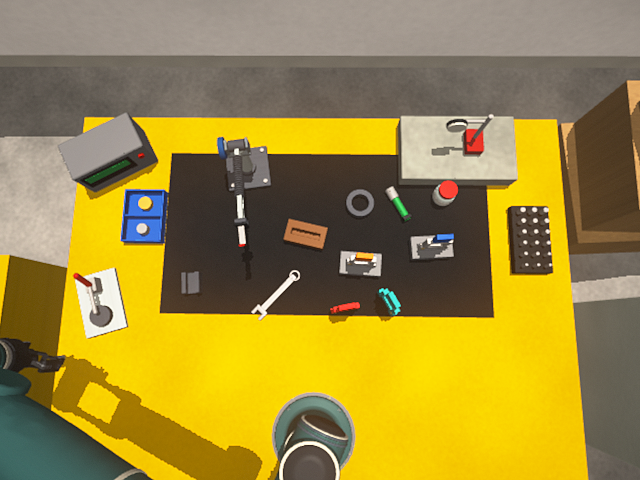

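Side view: the orange tab is at (313,285) in the grey stand at (315,330). Look-alikes are red (243,300), turquoise (268,350), blue (381,378) and the brown stand (330,264). Top view: orange is at (362,258), blue (441,240), red (345,308), turquoise (390,301), brown (305,233), and the hook at (240,235). I choose the orange one.

Run:
```python
from h import *
P={'grip':((313.3,284.4),(362.8,257.9)),'eye':((311.4,298.5),(365.3,258.8)),'origin':((316.9,327.5),(360.5,265.1)),'hook':((286.6,146.5),(237,231.1)),'tip':((278.3,144.2),(241.5,245.1)),'collar':((301.4,143.8),(238.2,222.5))}
for k,(a,b) in P.items():
    X,e=tri([ray('side',a),ray('top',b)]); print(k,np.round(X,4),np.round(e,4))
# orange tab mask
for n,roi in (('side',(260,330,290,340)),('top',(240,280,335,390))):
    im=np.load(n+'0.npy'); h=cv2.cvtColor(im,cv2.COLOR_RGB2HSV); m=cv2.inRange(h,(5,160,120),(20,255,255))
    z=np.zeros_like(m); r=roi; z[r[0]:r[1],r[2]:r[3]]=m[r[0]:r[1],r[2]:r[3]]
    ys,xs=np.nonzero(z); rr=cv2.minAreaRect(np.c_[xs,ys].astype(np.float32)); bp=cv2.boxPoints(rr)
    print(n,len(xs),rr,[np.round(atz(ray(n,p),.174),3).tolist() for p in bp])
    print('blue/none centroid',xs.mean(),ys.mean())
a=np.load('side0.npy')[250:370,260:400]; b=np.load('top0.npy')[200:320,280:420]; 
c=np.load('top0.npy')[130:260,180:320]; c=cv2.resize(c,(140,120))
save(cv2.resize(np.vstack([np.hstack([a,b])]),(784,336),interpolation=cv2.INTER_CUBIC),'crop1.png')
```

```text
grip [ 0.4797 -0.1273  0.1539] [0.0016 0.0016]
eye [ 0.4774 -0.1361  0.1243] [0.0027 0.0027]
origin [ 0.4818 -0.1319  0.0157] [0.0048 0.0048]
hook [0.52   0.1889 0.2547] [0.006 0.006]
tip [0.4902 0.1721 0.2743] [0.0022 0.0022]
collar [0.5474 0.1863 0.2564] [0.0001 0.0001]
side 394 ((323.74615478515625, 280.44671630859375), (39.75585174560547, 32.06117248535156), 85.91438293457031) [[0.48, -0.086, 0.174], [0.541, -0.098, 0.174], [0.515, -0.19, 0.174], [0.459, -0.178, 0.174]]
blue/none centroid 316.26395939086296 281.0736040609137
top 56 ((364.0081787109375, 255.9098663330078), (16.29643440246582, 7.605002403259277), 5.194429397583008) [[0.472, -0.107, 0.174], [0.492, -0.109, 0.174], [0.489, -0.151, 0.174], [0.469, -0.149, 0.174]]
blue/none centroid 362.92857142857144 255.85714285714286
```

View pics/crop1.png

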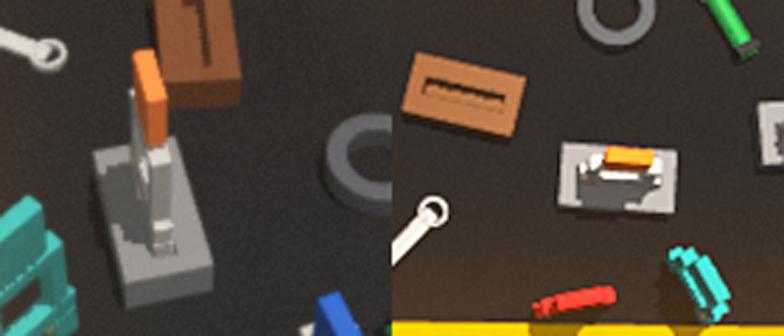

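The crop confirms the orange-tabbed gauge in the grey stand. Grip point is about (0.480,-0.129,0.152), and the height is consistent. The hook is less certain, so I'll look from above it on the way.

Request:
servo_tool([
  [0.367, -0.8, 1, 0, 0, -0.103, 0],
  [0.367, -0.8, 1, 0, 0, -0.103, 0],
  [0.367, -0.8, 1, 0, 0, -0.103, 0],
  [0.367, -0.8, 1, 0, 0, -0.103, 0],
  [0.367, -0.8, 1, 0, 0, -0.103, 0],
])

```text
time: 1.85
tool_pos: [0.2874, 0.5141, 0.3898]
tcp_rot: [1.037, 2.961, 0.018]
wrist_force: [1.3, 0.1, 0.2]
width: 1.001
grip_force: 0.0
```

Request:
servo_tool([
  [0.367, -0.8, 0.27, 0, 0, -0.103, 0],
  [0.367, -0.8, 0.27, 0, 0, -0.103, 0],
  [0.367, -0.8, 0.27, 0, 0, -0.103, 0],
  [0.367, -0.8, 0.27, 0, 0, -0.103, 0],
])

```text
time: 2.25
tool_pos: [0.3414, 0.3923, 0.4242]
tcp_rot: [1.503, 2.756, 0.005]
wrist_force: [-0.6, 0.0, 0.4]
width: 1.0
grip_force: 0.0
```

Request:
servo_tool([
  [0.367, -0.8, 0, 0, 0, -0.103, 0],
  [0.367, -0.8, 0, 0, 0, -0.103, 0],
  [0.367, -0.8, 0, 0, 0, -0.103, 0],
  [0.367, -0.8, 0, 0, 0, -0.103, 0],
])

```text
time: 2.65
tool_pos: [0.3956, 0.2727, 0.4212]
tcp_rot: [1.928, 2.48, -0.001]
wrist_force: [-0.4, 0.5, 0.5]
width: 1.001
grip_force: 0.0
```

Request:
servo_tool([
  [0.367, -0.8, 0, 0, 0, -0.103, 0],
  [0.367, -0.8, 0, 0, 0, -0.103, 0],
  [0.367, -0.8, 0, 0, 0, -0.103, 0],
  [0.367, -0.8, 0, 0, 0, -0.103, 0],
  [0.367, -0.8, 0, 0, 0, -0.103, 0],
])

```text
time: 3.15
tool_pos: [0.4496, 0.1557, 0.4211]
tcp_rot: [-2.297, -2.141, 0.0]
wrist_force: [0.3, 0.1, -0.1]
width: 1.005
grip_force: 0.0
```

```bash
cat > look.py <<'E'
from h import *; import pickle,sys
tag=sys.argv[1]; c=cam('wrist'); im=bot.read_camera('wrist'); save(im,tag+'.png'); D={'cam':c,'im':im}
for t in sys.argv[2:]:
    D[t]=[(np.array(m['at'])[::-1]*[640,480],m['score']) for m in bot.mark_of(t,'wrist')]
    print(t,[(np.round(p,1).tolist(),round(s,2)) for p,s in D[t]])
pickle.dump(D,open(tag+'.pkl','wb'))
E
python3 look.py w1 hook hook_tip collar gauge_grip gauge_eye stand_a
```

```text
hook [([401.4, 195.2], 0.86), ([355.2, 385.4], 0.58)]
hook_tip [([370.4, 209.6], 0.83)]
collar [([431.9, 193.3], 0.93)]
gauge_grip [([266.3, 383.2], 0.96), ([356.8, 408.9], 0.85), ([429.7, 192.4], 0.67)]
gauge_eye [([265.3, 362.8], 0.82), ([290.4, 421.4], 0.71)]
stand_a [([400.8, 256.9], 0.81), ([350.5, 347.6], 0.69), ([381.3, 427.7], 0.46)]
```

View pics/w1.png

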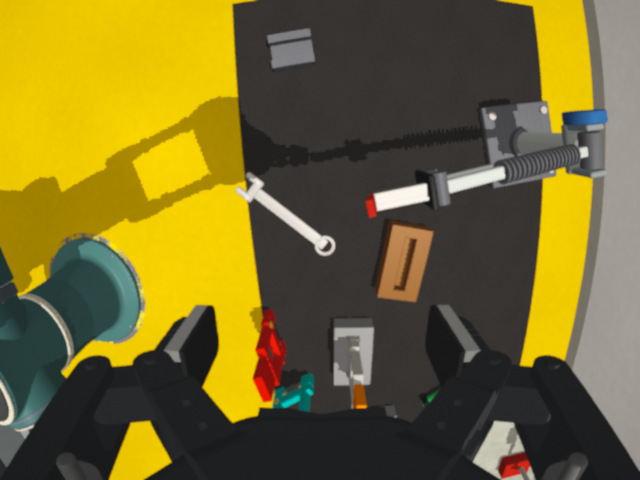

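Request:
servo_tool([
  [0.1, -0.85, 0, 0, 0, 0, 0],
  [0.1, -0.85, 0, 0, 0, 0, 0],
  [0.1, -0.85, 0, 0, 0, 0, 0],
  [0.1, -0.85, 0, 0, 0, 0, 0],
  [0.1, -0.85, 0, 0, 0, 0, 0],
])

```text
time: 4.0
tool_pos: [0.4646, 0.0274, 0.4218]
tcp_rot: [-2.299, -2.14, -0.001]
wrist_force: [-0.4, -0.2, 0.8]
width: 0.998
grip_force: 0.0
```

```bash
python3 look.py w2 hook hook_tip collar gauge_grip gauge_eye stand_a
```

```text
hook []
hook_tip [([338.7, 45.6], 0.8)]
collar [([404.9, 36.1], 0.65)]
gauge_grip [([241.1, 300.4], 0.64), ([347.0, 332.7], 0.62), ([270.3, 377.0], 0.59), ([266.4, 132.1], 0.34)]
gauge_eye [([269.6, 358.4], 0.62), ([341.3, 312.7], 0.56), ([406.0, 34.8], 0.22)]
stand_a [([389.2, 179.5], 0.95), ([337.6, 282.9], 0.91), ([374.4, 379.6], 0.67)]
```

View pics/w2.png

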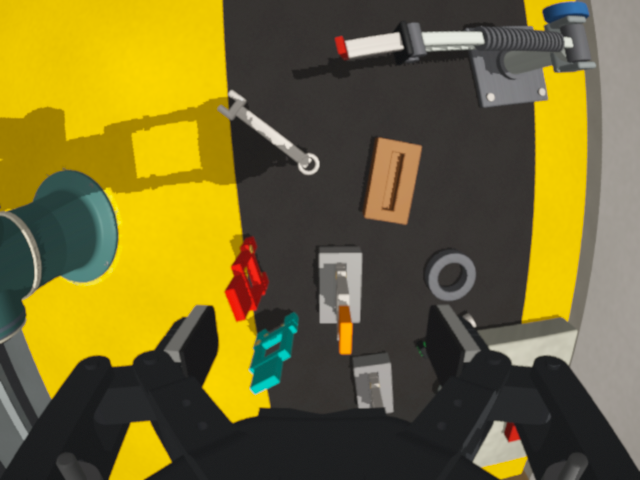

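w1 shows the red hook tip at (371,205), the collar at (435,190) and the gauge at (355,370). w2 shows the tip at (341,47), the collar at (408,40) and the orange tab at (345,330).

Run:
```python
from h import *; import pickle
a=pickle.load(open('w1.pkl','rb'));b=pickle.load(open('w2.pkl','rb'))
S,T=cam('side'),cam('top')
def R(D,p): return ray('wrist',p,D['cam'])
def col(im,roi,lo,hi):
    h=cv2.cvtColor(im,cv2.COLOR_RGB2HSV);m=cv2.inRange(h,lo,hi);y0,y1,x0,x1=roi
    ys,xs=np.nonzero(m[y0:y1,x0:x1]); return xs+x0,ys+y0
im={'s':np.load('side0.npy'),'t':np.load('top0.npy'),'a':a['im'],'b':b['im']}
red=((0,150,80),(6,255,255))
cs={}
for k,roi in (('s',(135,165,268,290)),('t',(236,255,232,250)),('a',(190,220,360,380)),('b',(30,65,330,352))):
    x,y=col(im[k],roi,*red); cs[k]=(x.mean(),y.mean(),len(x)); 
print('red',{k:np.round(v,1) for k,v in cs.items()})
rr={'s':ray('side',cs['s'][:2]),'t':ray('top',cs['t'][:2]),'a':R(a,cs['a'][:2]),'b':R(b,cs['b'][:2])}
for s in ('ab','tab','stab'): print('redtip',s,*[np.round(v,4) for v in tri([rr[k] for k in s])])
tp=[R(a,a['hook_tip'][0][0]),R(b,b['hook_tip'][0][0]),ray('side',(278.3,144.2)),ray('top',(241.5,245.1))]
cl=[R(a,a['collar'][0][0]),R(b,b['collar'][0][0]),ray('side',(301.4,143.8)),ray('top',(238.2,222.5))]
hk=[R(a,a['hook'][0][0]),ray('side',(286.6,146.5)),ray('top',(237,231.1))]
for n,l in (('tip',tp),('collar',cl),('hook',hk)): print(n,*[np.round(v,4) for v in tri(l)])
for z,p in ((.281,a['hook_tip']),(.281,b['hook_tip']),(.271,a['collar']),(.271,b['collar'])):pass
for n,z in (('hook_tip',.281),('collar',.271)): print(n,[np.round(atz(R(D,D[n][0][0]),z),4) for D in (a,b)])
g=[R(b,b['gauge_grip'][1][0]),R(a,a['gauge_grip'][1][0]),ray('side',(313.3,284.4)),ray('top',(362.8,257.9))]
print('grip',*[np.round(v,4) for v in tri(g)])
e=[R(b,b['gauge_eye'][1][0]),ray('side',(311.4,298.5)),ray('top',(365.3,258.8))]
print('eye',*[np.round(v,4) for v in tri(e)])
# tab top in w2
x,y=col(im['b'],(295,365,325,365),(7,150,80),(20,255,255)); r=cv2.minAreaRect(np.c_[x,y].astype(np.float32)); print('tab',r,len(x),[np.round(atz(R(b,p),.174),4).tolist() for p in cv2.boxPoints(r)])
# stand corners in w2 (visually)
for p in ((319,249),(361,247),(361,322),(320,323)): print(np.round(atz(R(b,p),.034),4))
I=cv2.resize(im['a'][150:230,350:480],(780,480),interpolation=cv2.INTER_CUBIC);save(I,'c3.png')
```

```text
red {'s': array([277.2, 147.2,  17. ]), 't': array([241. , 244.9,  19. ]), 'a': array([370.5, 206.3, 192. ]), 'b': array([340.8,  46.7, 198. ])}
redtip ab [0.4888 0.1722 0.2728] [0.0001 0.0001]
redtip tab [0.4886 0.1726 0.2741] [0.0008 0.0001 0.0007]
redtip stab [0.4894 0.173  0.2679] [0.0009 0.0017 0.0016 0.0005]
tip [0.4888 0.1712 0.2759] [0.0013 0.002  0.0035 0.0013]
collar [0.5445 0.1818 0.2614] [0.0038 0.0021 0.0022 0.0037]
hook [0.5176 0.182  0.2618] [0.0042 0.0059 0.0083]
hook_tip [array([0.4875, 0.1712, 0.281 ]), array([0.4869, 0.1712, 0.281 ])]
collar [array([0.5404, 0.1799, 0.271 ]), array([0.5407, 0.1807, 0.271 ])]
grip [ 0.4793 -0.1313  0.1627] [0.0046 0.0025 0.0023 0.0054]
eye [ 0.4787 -0.1325  0.1165] [0.0031 0.0031 0.0051]
tab ((345.0, 330.0), (48.0, 14.0), 90.0) 587 [[0.4741, -0.0904, 0.174], [0.4904, -0.0917, 0.174], [0.4879, -0.1588, 0.174], [0.4705, -0.1573, 0.174]]
[ 0.453  -0.0626  0.034 ]
[ 0.5159 -0.064   0.034 ]
[ 0.5115 -0.1908  0.034 ]
[ 0.4453 -0.1874  0.034 ]
```

View pics/c3.png

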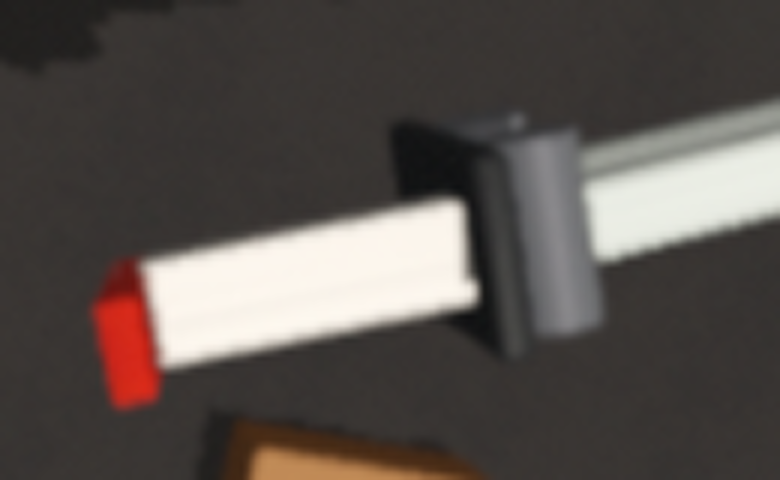

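Request:
servo_tool([
  [0.1, -1, -0.6, 0, 0, 0, 0],
  [0.1, -1, -0.6, 0, 0, 0, 0],
  [0.1, -1, -0.6, 0, 0, 0, 0],
  [0.1, -1, -0.6, 0, 0, 0, 0],
  [0.1, -1, -0.6, 0, 0, 0, 0],
  [0.1, -1, -0.6, 0, 0, 0, 0],
  [0.1, -1, -0.6, 0, 0, 0, 0],
])

```text
time: 5.05
tool_pos: [0.4802, -0.1218, 0.333]
tcp_rot: [2.296, 2.142, 0.002]
wrist_force: [-0.7, -0.4, 0.1]
width: 1.002
grip_force: 0.0
```

```bash
python3 look.py w3 gauge_grip gauge_eye stand_a
python3 - <<'E'
from h import *; import pickle
a=pickle.load(open('w1.pkl','rb'));b=pickle.load(open('w2.pkl','rb'));d=pickle.load(open('w3.pkl','rb'))
R=lambda D,p: ray('wrist',p,D['cam'])
s=bot.read_state();print(np.round(s['tool_pos'],4),np.round(s['tcp_rot'],4),np.round(s['wrist_force'],2))
for p,z in (((371.2,208.3),.281),((375.8,202.5),.261),((427.2,191.7),.261)): print(np.round(atz(R(a,p),z),4))
h=cv2.cvtColor(d['im'],cv2.COLOR_RGB2HSV);m=cv2.inRange(h,(7,150,80),(20,255,255)); m[:150]=0;m[:,:250]=0;m[:,430:]=0
n,l,st,c=cv2.connectedComponentsWithStats(m); k=1+np.argmax(st[1:,4]); ys,xs=np.nonzero(l==k); print(st[k])
r=cv2.minAreaRect(np.c_[xs,ys].astype(np.float32));print(r,[np.round(atz(R(d,p),.174),4).tolist() for p in cv2.boxPoints(r)])
I=cv2.resize(d['im'][180:480,200:500],(600,600),interpolation=cv2.INTER_CUBIC);save(I,'c4.png')
E
```

```text
gauge_grip [([183.0, 191.4], 0.96), ([325.0, 233.3], 0.92), ([220.0, 308.7], 0.75)]
gauge_eye [([198.8, 183.1], 0.88), ([227.8, 292.1], 0.78), ([446.8, 280.6], 0.25)]
stand_a [([383.3, 72.5], 0.76), ([366.2, 339.9], 0.71), ([322.1, 203.3], 0.63)]
[ 0.4801 -0.1218  0.3328] [2.2953e+00 2.1428e+00 1.7000e-03] [-0.36  0.   -0.29]
[0.4882 0.1722 0.281 ]
[0.4947 0.1729 0.261 ]
[0.5392 0.1797 0.261 ]
[315 203  19  62 473]
((323.9999694824219, 233.5), (17.999996185302734, 60.99999237060547), 0.0) [[0.4714, -0.1547, 0.174], [0.4754, -0.1017, 0.174], [0.4902, -0.1027, 0.174], [0.4869, -0.1558, 0.174]]
```

View pics/c4.png

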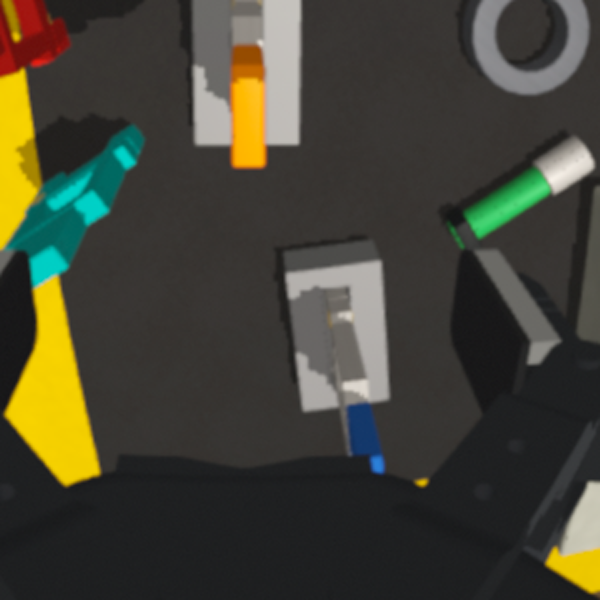

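The close view shows the orange tab top at px (324,242) in the frame, squarely between the jaws. Tab centre is (0.481,-0.130), with the gauge foot at z 0.014 and the grip at z 0.164. The measured hook origin is (0.5175,0.1765,0.261) with yaw 0.152; strip length 45 mm matches the description.

Request:
servo_tool([
  [0.01, -0.055, 0, 0, 0, 0, 0.45],
  [0.01, -0.055, -0.3, 0, 0, 0, 0.45],
  [0.01, -0.055, -0.6, 0, 0, 0, 0.45],
  [0.01, -0.055, -0.8, 0, 0, 0, 0.45],
  [0.01, -0.055, -1, 0, 0, 0, 0.45],
  [0.01, -0.055, -1, 0, 0, 0, 0.45],
  [0.01, -0.055, -1, 0, 0, 0, 0.45],
])

```text
time: 5.95
tool_pos: [0.4811, -0.1311, 0.182]
tcp_rot: [-2.298, -2.142, 0.001]
wrist_force: [0.2, 0.4, 0.4]
width: 0.546
grip_force: 0.0
```

Request:
servo_tool([
  [0, 0, -0.13, 0, 0, 0, 0.45],
  [0, 0, -0.25, 0, 0, 0, 0.45],
  [0, 0, -0.25, 0, 0, 0, 0.45],
  [0, 0, -0.25, 0, 0, 0, 0.45],
])

```text
time: 6.35
tool_pos: [0.4824, -0.1314, 0.1463]
tcp_rot: [2.296, 2.14, 0.002]
wrist_force: [0.2, 0.3, 0.6]
width: 0.547
grip_force: 0.0
```

```bash
python3 look.py w4 gauge_grip
python3 - <<'E'
from h import *
s=bot.read_state();print(np.round(s['tool_pos'],4),np.round(s['tcp_rot'],4),np.round(s['wrist_force'],2),s['width'])
I=cv2.imread('pics/w4.png')[150:450,170:470];cv2.imwrite('pics/c5.png',cv2.resize(I,(600,600)))
E
```

```text
gauge_grip [([318.1, 333.3], 0.91), ([42.9, 235.6], 0.79)]
[ 0.4828 -0.1315  0.1466] [2.2957 2.1398 0.0028] [-0.02  0.61  0.75] 0.5472369588706356
```

View pics/c5.png

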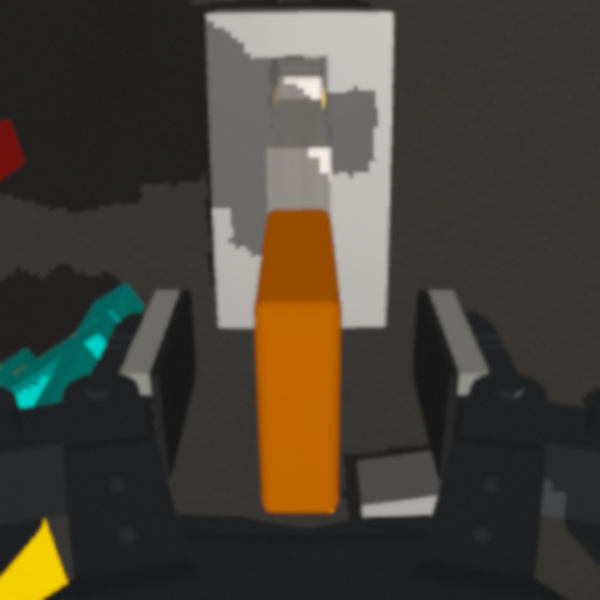

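The tab sits midway between the pads: pad faces at crop columns 190 and 415, tab centre at 298. Closing.

Request:
servo_tool([
  [0, 0, 0, 0, 0, 0, 1],
  [0, 0, 0, 0, 0, 0, 1],
  [0, 0, 0, 0, 0, 0, 1],
  [0, 0, 0, 0, 0, 0, 1],
  [0, 0, 0, 0, 0, 0, 1],
  [0, 0, 0, 0, 0, 0, 1],
  [0, 0, 0, 0, 0, 0, 1],
  [0, 0, 0, 0, 0, 0, 1],
], newtons=70)

```text
time: 7.25
tool_pos: [0.4819, -0.1312, 0.1453]
tcp_rot: [2.297, 2.141, 0.001]
wrist_force: [-1.2, 0.2, 5.4]
width: 0.155
grip_force: 69.5
```

Run:
```python
from h import *; import pickle
d=pickle.load(open('w4.pkl','rb'));R=lambda p: ray('wrist',p,d['cam'])
for p in ((298,300),(298,512)): print(np.round(atz(R((170+p[0]/2,150+p[1]/2)),.188),4))
s=bot.read_state();print(s['time'],np.round(s['tool_pos'],4),np.round(s['wrist_force'],2),s['width'],s['grip_force'])
```

```text
[ 0.4826 -0.105   0.188 ]
[ 0.4794 -0.1467  0.188 ]
7.25 [ 0.4819 -0.1312  0.1453] [-1.25  0.22  5.35] 0.15479533322648337 69.49694037437439
```

Request:
servo_tool([
  [0, 0, 0.05, 0, 0, 0, 1],
  [0, 0, 0.1, 0, 0, 0, 1],
  [0, 0, 0.2, 0, 0, 0, 1],
  [0, 0, 0.35, 0, 0, 0, 1],
  [0, 0, 0.5, 0, 0, 0, 1],
  [0, 0, 0.7, 0, 0, 0, 1],
  [0, 0, 0.9, 0, 0, 0, 1],
  [0, 0, 1, 0, 0, 0, 1],
  [0, 0, 1, 0, 0, 0, 1],
  [0, 0, 1, 0, 0, 0, 1],
])

```text
time: 8.25
tool_pos: [0.4806, -0.1308, 0.2935]
tcp_rot: [-2.297, -2.141, 0.001]
wrist_force: [1.0, 0.4, -4.3]
width: 0.154
grip_force: 68.7
```

Request:
servo_tool([
  [-0.05, 0.1, 0.03, 0, 0, 0.005, 1],
  [-0.1, 0.25, 0.07, 0, 0, 0.01, 1],
  [-0.15, 0.4, 0.11, 0, 0, 0.015, 1],
  [-0.2, 0.55, 0.15, 0, 0, 0.02, 1],
  [-0.25, 0.7, 0.15, 0, 0, 0.025, 1],
  [-0.3, 0.83, 0.15, 0, 0, 0.03, 1],
  [-0.33, 0.93, 0.15, 0, 0, 0.035, 1],
  [-0.36, 0.97, 0.15, 0, 0, 0.035, 1],
  [-0.36, 0.97, 0.15, 0, 0, 0.035, 1],
  [-0.36, 0.97, 0.15, 0, 0, 0.035, 1],
  [-0.36, 0.97, 0.15, 0, 0, 0.035, 1],
])

```text
time: 9.35
tool_pos: [0.4272, 0.014, 0.3165]
tcp_rot: [-2.178, -2.264, 0.001]
wrist_force: [0.4, 0.4, -4.7]
width: 0.157
grip_force: 68.7
```

Run:
```python
from h import *
for i in range(3):
    bot.read_camera('wrist'); s=bot.read_state();print(s['time'],np.round(s['tool_pos'],4),np.round(s['tcp_rot'],4),np.round(s['wrist_force'],2),np.round(s['torque'],2),s['grip_force'])
```

```text
9.4 [0.4272 0.014  0.3166] [-2.1780e+00 -2.2639e+00  7.0000e-04] [ 0.96  0.45 -4.56] [-0.03 -0.01  0.05] 68.74370098114014
9.45 [0.4273 0.014  0.3167] [-2.1782e+00 -2.2638e+00  5.0000e-04] [ 0.04  0.07 -4.06] [0.04 0.02 0.03] 68.74460220336914
9.5 [0.4273 0.014  0.3167] [-2.1782e+00 -2.2638e+00  3.0000e-04] [-0.41 -0.13 -4.03] [-0.   -0.02 -0.03] 68.74488115310669
```

Weight is about 4.3 N, so I expect the arm to sink about 35 mm. Next I go in front of the hook tip.

Request:
servo_tool([
  [0, 0.1, 0.02, 0, 0, 0.005, 1],
  [0, 0.25, 0.02, 0, 0, 0.01, 1],
  [0, 0.4, 0.02, 0, 0, 0.015, 1],
  [0, 0.55, 0.02, 0, 0, 0.02, 1],
  [0, 0.7, 0.02, 0, 0, 0.025, 1],
  [0, 0.83, 0.02, 0, 0, 0.03, 1],
  [0, 0.93, 0.02, 0, 0, 0.036, 1],
  [0, 0.97, 0.02, 0, 0, 0.036, 1],
  [0, 0.97, 0.02, 0, 0, 0.036, 1],
  [0, 0.97, 0.02, 0, 0, 0.036, 1],
  [0, 0.97, 0.02, 0, 0, 0.036, 1],
])

```text
time: 10.6
tool_pos: [0.4272, 0.1593, 0.3197]
tcp_rot: [2.047, 2.383, -0.001]
wrist_force: [-0.1, -0.3, -4.8]
width: 0.158
grip_force: 68.7
```

```bash
python3 look.py w5 hook_tip hook collar gauge_grip
python3 - <<'E'
from h import *; import pickle
d=pickle.load(open('w5.pkl','rb'));R=lambda p: ray('wrist',p,d['cam'])
s=bot.read_state();print(np.round(s['tool_pos'],4),np.round(s['tcp_rot'],4),np.round(s['wrist_force'],2))
im=bot.read_camera('side');save(im,'s5.png')
a=cv2.imread('pics/w5.png')[100:400,200:600]; b=cv2.resize(cv2.imread('pics/s5.png')[90:240,220:420],(400,300))
cv2.imwrite('pics/c6.png',cv2.resize(np.vstack([a,b]),(800,1200))[::2,::2]) if 0 else cv2.imwrite('pics/c6.png',np.hstack([a,b]))
for n,z in (('hook_tip',.281),('collar',.271),('hook',.261)):
  if d[n]: print(n,np.round(atz(R(d[n][0][0]),z),4))
E
```

```text
hook_tip [([439.1, 273.5], 0.63), ([321.7, 234.4], 0.58)]
hook [([474.3, 260.2], 0.78)]
collar [([514.3, 267.3], 0.59)]
gauge_grip [([324.3, 333.6], 0.91)]
[0.4272 0.1597 0.3199] [2.0463e+00 2.3836e+00 2.0000e-04] [ 0.46  0.92 -4.41]
hook_tip [0.4888 0.1722 0.281 ]
collar [0.5411 0.1792 0.271 ]
hook [0.5176 0.1771 0.261 ]
```

View pics/c6.png

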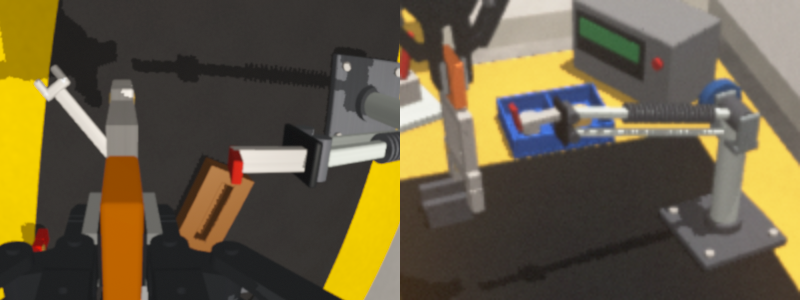

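Top half: the hook strip is parallel to the tool's closing axis, with the tip 60 mm ahead of the gauge. The side crop shows the gauge upright, in front of the hook at matching height. The re-measured hook agrees, so I slide the window over it.

Request:
servo_tool([
  [0.05, 0.008, 0, 0, 0, 0, 1],
  [0.11, 0.017, 0, 0, 0, 0, 1],
  [0.17, 0.026, 0, 0, 0, 0, 1],
  [0.23, 0.035, 0, 0, 0, 0, 1],
  [0.29, 0.044, 0, 0, 0, 0, 1],
  [0.35, 0.053, 0, 0, 0, 0, 1],
  [0.41, 0.062, 0, 0, 0, 0, 1],
  [0.47, 0.071, 0, 0, 0, 0, 1],
  [0.53, 0.08, 0, 0, 0, 0, 1],
  [0.58, 0.088, 0, 0, 0, 0, 1],
  [0.605, 0.092, 0, 0, 0, 0, 1],
  [0.605, 0.092, 0, 0, 0, 0, 1],
  [0.605, 0.092, 0, 0, 0, 0, 1],
])

```text
time: 12.2
tool_pos: [0.5177, 0.1738, 0.3197]
tcp_rot: [-2.045, -2.384, 0.001]
wrist_force: [0.1, -0.8, -4.9]
width: 0.154
grip_force: 68.8
```

```bash
python3 look.py w6 hook_tip collar
python3 - <<'E'
from h import *
F=[]
for i in range(6):
    im=bot.read_camera('side'); s=bot.read_state(); F.append(s['wrist_force'])
print(s['time'],np.round(s['tool_pos'],4),np.round(np.mean(F,0),2),np.round(np.std(F,0),2));save(im,'s6.png')
a=cv2.imread('pics/w6.png')[100:400,200:600]; b=cv2.resize(cv2.imread('pics/s6.png')[90:240,220:420],(400,300))
cv2.imwrite('pics/c7.png',np.hstack([a,b]))
E
```

```text
hook_tip [([264.1, 275.9], 0.94)]
collar [([368.1, 266.3], 0.93)]
12.65 [0.5177 0.1738 0.3198] [ 0.02  0.09 -4.72] [0.25 0.67 0.37]
```

View pics/c7.png

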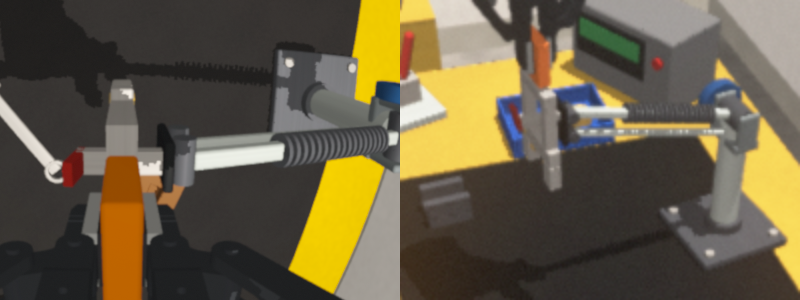

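The gauge bar sits between the tip (72) and the collar (165) in the crop, with the strip through the window. Lowering onto the hook.

Request:
servo_tool([
  [0, 0, -0.03, 0, 0, 0, 1],
  [0, 0, -0.06, 0, 0, 0, 1],
  [0, 0, -0.09, 0, 0, 0, 1],
  [0, 0, -0.12, 0, 0, 0, 1],
  [0, 0, -0.15, 0, 0, 0, 1],
  [0, 0, -0.17, 0, 0, 0, 1],
  [0, 0, -0.19, 0, 0, 0, 1],
  [0, 0, -0.21, 0, 0, 0, 1],
  [0, 0, -0.23, 0, 0, 0, 1],
  [0, 0, -0.25, 0, 0, 0, 1],
  [0, 0, -0.27, 0, 0, 0, 1],
  [0, 0, -0.29, 0, 0, 0, 1],
  [0, 0, -0.31, 0, 0, 0, 1],
  [0, 0, -0.31, 0, 0, 0, 1],
])

```text
time: 14.05
tool_pos: [0.5177, 0.1739, 0.2728]
tcp_rot: [-2.045, -2.384, 0.0]
wrist_force: [-1.8, -0.6, -1.5]
width: 0.153
grip_force: 69.2
```

```bash
cat > f.py <<'E'
from h import *
F=[];T=[]
for i in range(12):
    bot.read_camera('side'); s=bot.read_state(); F.append(s['wrist_force']);T.append(s['torque'])
print(s['time'],np.round(s['tool_pos'],4),np.round(np.mean(F,0),2),np.round(np.std(F,0)/3.3,2),np.round(np.mean(T,0),3))
E
python3 f.py
```

```text
14.65 [0.5178 0.1739 0.2733] [-2.29  0.14 -1.44] [0.18 0.17 0.17] [-0.043  0.435  0.   ]
```

Request:
servo_tool([
  [0, 0, -0.02, 0, 0, 0, 1],
  [0, 0, -0.04, 0, 0, 0, 1],
  [0, 0, -0.06, 0, 0, 0, 1],
  [0, 0, -0.08, 0, 0, 0, 1],
  [0, 0, -0.1, 0, 0, 0, 1],
  [0, 0, -0.1, 0, 0, 0, 1],
  [0, 0, -0.1, 0, 0, 0, 1],
])

```text
time: 15.35
tool_pos: [0.5178, 0.1738, 0.2582]
tcp_rot: [-2.045, -2.384, 0.0]
wrist_force: [-2.4, -1.1, -0.0]
width: 0.156
grip_force: 69.4
```

```bash
python3 f.py
```

```text
15.95 [0.5179 0.1739 0.2583] [-2.95 -0.6  -0.41] [0.09 0.17 0.15] [-0.11   0.55   0.004]
```

Side force of −3 N: the hook swings outward on its links and drags the gauge by friction. I'll follow it outward.

Request:
servo_tool([
  [-0.01, -0.0015, 0, 0, 0, 0, 1],
  [-0.02, -0.003, 0, 0, 0, 0, 1],
  [-0.02, -0.003, 0, 0, 0, 0, 1],
  [-0.02, -0.003, 0, 0, 0, 0, 1],
])

```text
time: 16.35
tool_pos: [0.5156, 0.1735, 0.2587]
tcp_rot: [2.045, 2.384, 0.002]
wrist_force: [2.6, -0.5, -0.9]
width: 0.155
grip_force: 69.3
```

```bash
python3 f.py
```

```text
16.95 [0.5149 0.1734 0.2583] [ 2.25  0.23 -0.93] [0.2  0.16 0.14] [ 0.099 -0.462  0.005]
```

Request:
servo_tool([
  [0, 0, -0.01, 0, 0, 0, 1],
  [0, 0, -0.02, 0, 0, 0, 1],
  [0, 0, -0.03, 0, 0, 0, 1],
  [0, 0, -0.04, 0, 0, 0, 1],
  [0, 0, -0.05, 0, 0, 0, 1],
  [0, 0, -0.06, 0, 0, 0, 1],
  [0, 0, -0.067, 0, 0, 0, 1],
  [0, 0, -0.067, 0, 0, 0, 1],
  [0, 0, -0.067, 0, 0, 0, 1],
])

```text
time: 17.85
tool_pos: [0.5145, 0.1733, 0.248]
tcp_rot: [-2.045, -2.384, 0.001]
wrist_force: [-3.6, 0.9, 0.5]
width: 0.154
grip_force: 69.4
```

```bash
python3 f.py; python3 f.py
```

```text
18.45 [0.5148 0.1734 0.2482] [-3.28 -0.35 -0.11] [0.2  0.15 0.14] [-0.082  0.651  0.007]
19.05 [0.5149 0.1734 0.2482] [-3.44 -0.42  0.32] [0.15 0.11 0.19] [-0.109  0.67   0.   ]
```

Request:
servo_tool([
  [-0.004, -0.0005, -0.01, 0, 0, 0, 1],
  [-0.008, -0.001, -0.02, 0, 0, 0, 1],
  [-0.013, -0.002, -0.027, 0, 0, 0, 1],
  [-0.013, -0.002, -0.027, 0, 0, 0, 1],
  [-0.013, -0.002, -0.027, 0, 0, 0, 1],
])

```text
time: 19.55
tool_pos: [0.5143, 0.1733, 0.2448]
tcp_rot: [2.044, 2.383, 0.004]
wrist_force: [3.2, 0.3, 0.4]
width: 0.152
grip_force: 69.4
```

```bash
python3 f.py; python3 f.py
```

```text
20.15 [0.5129 0.1732 0.2442] [ 2.97  0.34 -0.12] [0.16 0.15 0.16] [ 0.076 -0.607  0.002]
20.75 [0.5129 0.1731 0.2442] [3.14 0.55 0.14] [0.17 0.18 0.12] [ 0.109 -0.624 -0.004]
```

Request:
servo_tool([
  [0.003, 0.0005, 0, 0, 0, 0, 1],
  [0.005, 0.0008, 0, 0, 0, 0, 1],
  [0.005, 0.0008, 0, 0, 0, 0, 1],
  [0.005, 0.0008, 0, 0, 0, 0, 1],
])

```text
time: 21.15
tool_pos: [0.513, 0.1732, 0.2439]
tcp_rot: [-2.045, -2.384, 0.002]
wrist_force: [0.3, 1.0, -0.0]
width: 0.152
grip_force: 69.5
```

```bash
python3 f.py; python3 f.py
```

```text
21.75 [0.5131 0.1732 0.2439] [-1.68  0.14  0.25] [0.32 0.13 0.12] [0.047 0.28  0.008]
22.35 [0.5136 0.1732 0.2442] [-3.67 -0.11  0.54] [0.15 0.12 0.16] [-0.005  0.682  0.006]
```

Request:
servo_tool([
  [-0.0023, -0.0003, 0, 0, 0, 0, 1],
  [-0.0023, -0.0003, 0, 0, 0, 0, 1],
  [-0.0023, -0.0003, 0, 0, 0, 0, 1],
  [-0.0023, -0.0003, 0, 0, 0, 0, 1],
  [-0.0023, -0.0003, 0, 0, 0, 0, 1],
  [-0.0023, -0.0003, 0, 0, 0, 0, 1],
  [-0.0023, -0.0003, 0, 0, 0, 0, 1],
  [-0.0023, -0.0003, 0, 0, 0, 0, 1],
])

```text
time: 23.15
tool_pos: [0.5136, 0.1732, 0.2443]
tcp_rot: [2.045, 2.384, 0.001]
wrist_force: [-1.2, 0.3, 0.0]
width: 0.153
grip_force: 69.5
```

```bash
python3 f.py; python3 f.py
```

```text
23.75 [0.5135 0.1732 0.2443] [-0.65 -0.09  0.28] [0.12 0.16 0.12] [-0.026  0.171 -0.003]
24.35 [0.5135 0.1732 0.2443] [0.   0.03 0.28] [0.13 0.12 0.15] [-0.02  -0.007 -0.   ]
```

Request:
servo_tool([
  [0, 0, 0.004, 0, 0, 0, 1],
  [0, 0, 0.008, 0, 0, 0, 1],
  [0, 0, 0.008, 0, 0, 0, 1],
  [0, 0, 0.008, 0, 0, 0, 1],
  [0, 0, 0.008, 0, 0, 0, 1],
  [0, 0, 0.008, 0, 0, 0, 1],
  [0, 0, 0.008, 0, 0, 0, 1],
  [0, 0, 0.008, 0, 0, 0, 1],
  [0, 0, 0.008, 0, 0, 0, 1],
  [0, 0, 0.008, 0, 0, 0, 1],
], newtons=20)

```text
time: 25.35
tool_pos: [0.5135, 0.1732, 0.2455]
tcp_rot: [2.045, 2.384, 0.001]
wrist_force: [1.9, 0.8, -0.3]
width: 0.152
grip_force: 69.4
```

```bash
python3 f.py; python3 f.py; python3 f.py
```

```text
25.95 [0.5135 0.1732 0.2454] [ 2.66  0.18 -0.14] [0.16 0.15 0.18] [ 0.035 -0.562 -0.009]
26.55 [0.5133 0.1732 0.2454] [ 2.96  0.23 -0.1 ] [0.17 0.18 0.17] [ 0.041 -0.612 -0.014]
27.15 [0.5133 0.1732 0.2454] [ 3.16  0.48 -0.24] [0.1  0.12 0.13] [ 0.041 -0.611 -0.001]
```

Request:
servo_tool([
  [0.0023, 0.0003, 0, 0, 0, 0, 1],
  [0.0023, 0.0003, 0, 0, 0, 0, 1],
  [0.0023, 0.0003, 0, 0, 0, 0, 1],
  [0.0023, 0.0003, 0, 0, 0, 0, 1],
  [0.0023, 0.0003, 0, 0, 0, 0, 1],
  [0.0023, 0.0003, 0, 0, 0, 0, 1],
  [0.0023, 0.0003, 0, 0, 0, 0, 1],
  [0.0023, 0.0003, 0, 0, 0, 0, 1],
])

```text
time: 27.95
tool_pos: [0.5134, 0.1732, 0.2453]
tcp_rot: [-2.045, -2.384, 0.001]
wrist_force: [1.3, 0.2, 0.5]
width: 0.152
grip_force: 69.5
```

```bash
python3 f.py; python3 f.py; python3 f.py
```

```text
28.55 [0.5134 0.1732 0.2453] [-0.26 -0.27  0.11] [0.09 0.17 0.16] [-0.03   0.033 -0.022]Traceback (most recent call last):
  File "f.py", line 4, in <module>
    bot.read_camera('side'); s=bot.read_state(); F.append(s['wrist_force']);T.append(s['torque'])
    ~~~~~~~~~~~~~~~^^^^^^^^
ValueError: 200 camera calls are used up
Traceback (most recent call last):
  File "f.py", line 4, in <module>
    bot.read_camera('side'); s=bot.read_state(); F.append(s['wrist_force']);T.append(s['torque'])
    ~~~~~~~~~~~~~~~^^^^^^^^
ValueError: 200 camera calls are used up
```

Fx and the moment are about zero, and Fz is about zero: the spring carries the gauge. Opening gently.

Request:
servo_tool([
  [0, 0, 0, 0, 0, 0, 0.86],
  [0, 0, 0, 0, 0, 0, 0.84],
  [0, 0, 0, 0, 0, 0, 0.82],
  [0, 0, 0, 0, 0, 0, 0.8],
  [0, 0, 0, 0, 0, 0, 0.76],
  [0, 0, 0, 0, 0, 0, 0.72],
  [0, 0, 0, 0, 0, 0, 0.68],
  [0, 0, 0, 0, 0, 0, 0.64],
  [0, 0, 0, 0, 0, 0, 0.6],
  [0, 0, 0, 0, 0, 0, 0.6],
  [0, 0, 0, 0, 0, 0, 0.6],
])

```text
time: 29.7
tool_pos: [0.5137, 0.1732, 0.2454]
tcp_rot: [2.046, 2.384, -0.0]
wrist_force: [0.4, -0.5, 0.1]
width: 0.395
grip_force: 0.0
```

Request:
servo_tool([
  [0, 0, 0, 0, 0, 0, 0.6],
  [0, 0, 0, 0, 0, 0, 0.6],
  [0, 0, 0, 0, 0, 0, 0.6],
  [0, 0, 0, 0, 0, 0, 0.6],
  [0, 0, 0, 0, 0, 0, 0.6],
])

```text
time: 30.2
tool_pos: [0.5137, 0.1732, 0.2454]
tcp_rot: [-2.046, -2.384, 0.0]
wrist_force: [-0.7, 0.7, 0.4]
width: 0.401
grip_force: 0.0
```

Request:
servo_tool([
  [0, 0, 0.03, 0, 0, 0, 0.6],
  [0, 0, 0.06, 0, 0, 0, 0.6],
  [0, 0, 0.1, 0, 0, 0, 0.6],
  [0, 0, 0.15, 0, 0, 0, 0.6],
  [0, 0, 0.2, 0, 0, 0, 0.6],
  [0, 0, 0.25, 0, 0, 0, 0.6],
])

```text
time: 30.8
tool_pos: [0.5139, 0.1733, 0.2839]
tcp_rot: [2.045, 2.384, 0.001]
wrist_force: [-0.0, 0.1, 0.9]
width: 0.399
grip_force: 0.0
```

Request:
servo_tool([
  [0, 0, 0.06, 0, 0, 0, 0.6],
  [0, 0, 0.12, 0, 0, 0, 0.6],
  [0, 0, 0.2, 0, 0, 0, 0.6],
  [0, 0, 0.3, 0, 0, 0, 0.6],
  [0, 0, 0.5, 0, 0, 0, 0.6],
  [0, 0, 0.7, 0, 0, 0, 0.6],
  [0, 0, 0.9, 0, 0, 0, 0.6],
  [0, 0, 1, 0, 0, 0, 0.6],
  [0, 0, 1, 0, 0, 0, 0.6],
])

```text
time: 31.7
tool_pos: [0.5147, 0.1735, 0.4365]
tcp_rot: [2.043, 2.382, 0.008]
wrist_force: [1.1, 0.8, 0.6]
width: 0.402
grip_force: 0.0
```

Request:
servo_tool([
  [0, 0, 0, 0, 0, 0, 0.6],
  [0, 0, 0, 0, 0, 0, 0.6],
  [0, 0, 0, 0, 0, 0, 0.6],
  [0, 0, 0, 0, 0, 0, 0.6],
  [0, 0, 0, 0, 0, 0, 0.6],
  [0, 0, 0, 0, 0, 0, 0.6],
  [0, 0, 0, 0, 0, 0, 0.6],
  [0, 0, 0, 0, 0, 0, 0.6],
  [0, 0, 0, 0, 0, 0, 0.6],
  [0, 0, 0, 0, 0, 0, 0.6],
  [0, 0, 0, 0, 0, 0, 0.6],
  [0, 0, 0, 0, 0, 0, 0.6],
  [0, 0, 0, 0, 0, 0, 0.6],
  [0, 0, 0, 0, 0, 0, 0.6],
  [0, 0, 0, 0, 0, 0, 0.6],
  [0, 0, 0, 0, 0, 0, 0.6],
  [0, 0, 0, 0, 0, 0, 0.6],
  [0, 0, 0, 0, 0, 0, 0.6],
  [0, 0, 0, 0, 0, 0, 0.6],
  [0, 0, 0, 0, 0, 0, 0.6],
])

```text
time: 33.7
tool_pos: [0.5137, 0.1732, 0.4329]
tcp_rot: [-2.045, -2.384, 0.0]
wrist_force: [0.3, -0.2, 0.1]
width: 0.404
grip_force: 0.0
```

Request:
servo_tool([
  [0, 0, 0, 0, 0, 0, 0.6],
  [0, 0, 0, 0, 0, 0, 0.6],
  [0, 0, 0, 0, 0, 0, 0.6],
  [0, 0, 0, 0, 0, 0, 0.6],
  [0, 0, 0, 0, 0, 0, 0.6],
  [0, 0, 0, 0, 0, 0, 0.6],
  [0, 0, 0, 0, 0, 0, 0.6],
  [0, 0, 0, 0, 0, 0, 0.6],
  [0, 0, 0, 0, 0, 0, 0.6],
  [0, 0, 0, 0, 0, 0, 0.6],
  [0, 0, 0, 0, 0, 0, 0.6],
  [0, 0, 0, 0, 0, 0, 0.6],
  [0, 0, 0, 0, 0, 0, 0.6],
  [0, 0, 0, 0, 0, 0, 0.6],
  [0, 0, 0, 0, 0, 0, 0.6],
  [0, 0, 0, 0, 0, 0, 0.6],
  [0, 0, 0, 0, 0, 0, 0.6],
  [0, 0, 0, 0, 0, 0, 0.6],
  [0, 0, 0, 0, 0, 0, 0.6],
  [0, 0, 0, 0, 0, 0, 0.6],
])

```text
time: 35.7
tool_pos: [0.5137, 0.1732, 0.4329]
tcp_rot: [2.045, 2.384, 0.0]
wrist_force: [0.5, -0.0, -0.4]
width: 0.395
grip_force: 0.0
```

```bash
python3 -c "
from workcell import bot
print(bot.finish_job())"
```

```text
the job is handed in; nothing more can be done
None
```

The orange gauge should be hanging on the hook and the job is handed in; the camera calls ran out before release, so I judged the end by force alone: near-zero wrist load at release (Fz about 0.1 N) and no load or contact felt on withdrawing, with no picture of the gauge hanging still.

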